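# Fit the wheel axle into the hand-truck frame

### The arm

A 7-joint arm with a two-finger parallel gripper is mounted at the origin on the work surface. World frame = base frame: x ahead of the robot, y to its left, z up, the work surface at z = 0. Lengths are in mm, angles in rad, forces in N, time in s.
With the tool pointing down it reaches from about 400 to 875 mm from the base axis. Payload 4.4 kg.
Tool frame: the origin (TCP) lies at the very end of the fingers, on their centre line; the grasp point (between the pads) lies 19 mm behind it; y points along the fingers, x is the direction in which the jaws open and shut, and the axes are right-handed (so a half turn about y gives the same grasp; the last joint's range is limited). The gripper opens to 85 mm and grips with 20 to 120 N. Pads are 22 mm wide; open, the fingers measure 114 mm over their backs; the gripper's body (76 mm by 85 mm) begins 54 mm behind the grasp point. The pads swing forward as they close: fully open they stand 13 mm farther back than shut.
Start: joints at [1.222, 0.628, 0.038, 1.517, -0.027, 0.996, -0.02], TCP at [181.407, -624.187, 231.313] pointing down, gripper open.
Joint ranges: [-3.06, 3.06], [-0.37, 2.12], [-1.25, 1.32], [0.18, 2.47], [-1.1, 4.24], [0.23, 1.98], [-2.94, 2.94]. Speed limits (rad/s): [2.57, 2.57, 3.14, 3.14, 3.14, 3.14, 3.14].

### API

Orientations are given as [roll, pitch, yaw] about the fixed x, y, z axes, in that order (R = Rz(yaw) Ry(pitch) Rx(roll)).
In Python, from cell import readout, eyes, finish_job gives the robot as it stands. The module is installed in compiled form; this text tells all that it offers.
- The arm moves only by the tool apply_moves, never from a script. Its argument "commands" is a list that holds one entry, the list of rows, each a list of 6 numbers: the shift along the tool's x, y, z in units of 0.04 m (1.0 is 0.04 m), then the turn, a rotation vector about the tool's x, y, z in units of 5 degrees (1.0 is 5 degrees). A call has 1 to 8 rows; each row shifts and turns the pose as measured when the row begins, along the tool's axes as they then stand; what a row does not reach is not made up. A row lasts 1/12 s, in which the tool goes at most 41.7 mm and 7.16 degrees, less where a joint would pass 70% of its speed; a pose out of reach is approached as far as the arm can. A call with a number of a shift or a turn outside -1 to 1 is refused whole. A call with a gripper value outside its range is refused whole. "claw" is the finger opening in mm, from 0 to 85.4, set as the call begins (left out, the last holds). The fingers move at their own pace and stop on an object; the grip force is fixed at half the most. Time passes only in rows, so rows that do not move let the fingers close. It gives the time, the measured TCP pose, the force and the opening at its end, in the units of the state.
- readout.read_state(): the state, without advancing time (a new reading comes with each control period).
- eyes.get_image(name): name is "scene" or "top" or "wrist"; returns a dict with "image" (400x640x3 uint8, red, green, blue), "mtx" (3x3 intrinsics, pixels), "rvec" (rotation vector, rad) and "tvec" (3), from world to camera coordinates, as OpenCV has them. Camera axes: x right, y down, z forward; pixel columns grow to the right and rows downward; lengths in mm; the calibration is good to about 2 mm. A picture is of the moment at which its call begins. There is no depth.
- finish_job(): hands the job in, once; it reports no verdict.
The state is a dict: "clock": time; "qpos": joint angles; "qd": joint speeds; "tau": joint torques, N m; "eef_pos": TCP position; "tool_rot": TCP orientation; "force": force on the tool from outside, world axes, zero at the start; "torque": the same for the moment, N m; "width": finger opening in mm.
Only numpy, scipy, OpenCV 4.12 (cv2) and the standard library are available. Lean on these libraries where they do the work, as an engineer would, in place of code of your own. Each camera call takes 0.05 s, during which the arm holds its last target. There are 200 camera calls.

### The job

Take the long steel axle from the black rack and feed its plain nose into the blue tube of the red hand-truck frame, working by feel because the tube sits somewhat off centre; when it is about half way in, let go of it, then grip it further back by the red stub behind the brass collar and push it fully home, collar against the end of the tube. Never ram it or force it sideways (keep under 40 N), leave everything else on the bench alone, and let go when it is in.

Things in the scene. Friction and masses are not known exactly. Their poses are not given: they have to be found in the camera images.
- axle_mid (a point): Centre of the loose long axle, a round rod 200 mm long, 14 mm thick, about 0.24 kg. x runs along it to the plain nose 100 mm ahead (edge broken 0.8 mm). Steel shank x = -50 to +100 mm; brass collar, 26 mm across, x = -56 to -50 mm; red grip stub, 14 mm thick, x = -100 to -56 mm. It starts level in the rack, 48 mm above the bench, pointing within 0.5 rad of the bore's direction.
- axle_stub (a point): Middle of the axle's red grip stub, 78 mm behind the axle's centre, on its axis; axes as the axle's.
- mouth (a point): Nominal centre of the mouth of the blue tube, 65 mm above the bench. x points level into the bore (the way to push), y left of that, z up. The real tube sits stuck up to 10 mm to either side (along y) of this point, otherwise true in height, depth and direction. Tube 34 mm across, 170 mm long, bore 17.2 mm across, mouth flat, no lead-in. Home: axle's centre 50 mm past this point along x.
- bar (a point): Middle of the yellow tie bar of the frame, 190 mm before the mouth and 87 mm above the bench (axes as mouth). It spans 50 mm along x, from 37.5 mm on the -y side (red post, to the bench) to 37.5 mm on the +y side (open), and is 10 mm thick. The axle's tail passes beneath it, brought in sideways from the +y side; fingers cannot reach down there.
- frame: Fixed red frame with tube, clip and wheel; origin on the bench below mouth, same axes. Base plate 10 mm high, x = -235 to 185 mm, y within 45 mm. Saddles for the tube start 24 mm past the mouth, up to 36 mm to each side, 79 mm high; a 92 mm wheel ends the tube. In the last 15 mm of the way home a clip in the bore drags with about 7 N, then the collar meets the flat mouth. The tube does not give way.
- axle: The same long axle as a whole; its origin is its centre and its axes are those of axle_mid. Let go half way in, it stays in the bore with its tail sagging by a few mm.
- rack: Fixed black rack holding the axle at the start: a plate 200 x 50 mm, 6 mm high, with two slotted uprights 80 mm either side of its origin along x, each 14 mm along x, 36 mm wide, 52 mm high, slot open upwards; origin under its centre on the bench, x along the axle.
- oil_a: bystander, to be left alone: white oil bottle with a red cap, 170 mm high, 72 mm across, upright
- oil_b: bystander, to be left alone: another white oil bottle, as oil_a
- jar: bystander, to be left alone: blue jar, 80 mm high
- spare_wheel: bystander, to be left alone: black spare wheel, 92 mm across, lying flat
- mallet: bystander, to be left alone: hammer lying on the bench, about 300 mm long
- short_axle: bystander, to be left alone: shorter axle of the same make, 120 mm long, in the blue tray; not the one to fit
Mind the look-alikes: they are no part of the job. Leave any purple or turquoise look-alike of the axle alone.

How it is judged (in metres and radians):
On the way, in this order (a step that is already met when the one before it is completed fails the run):
1. the axle is in the bore partway (its nose 40 to 130 mm inside the tube) and let go (x of axle_mid in the frame of mouth between -0.06 and 0.03 m and y of axle_mid in the frame of mouth between -0.014 and 0.014 m and z of axle_mid in the frame of mouth between -0.011 and 0.009 m and angle between the x axis of axle_mid and the x axis of mouth, either way round below 0.08 rad and contact force between the fingers and axle below 0.05 N), for 0.2 s.
2. the axle, still short of home, is gripped again further back, on the stub behind the collar (x of the grasp point in the frame of axle_mid below -0.05 m and contact force between the fingers and axle above 2 N and x of axle_mid in the frame of mouth below 0.04 m and y of axle_mid in the frame of mouth between -0.014 and 0.014 m and z of axle_mid in the frame of mouth between -0.011 and 0.009 m and angle between the x axis of axle_mid and the x axis of mouth, either way round below 0.08 rad), for 0.1 s.
At the end, for the whole second after the job is handed in: the axle is in the tube with its collar within 2 mm of the mouth, let go and at rest (x of axle_mid in the frame of mouth between 0.048 and 0.053 m and y of axle_mid in the frame of mouth between -0.014 and 0.014 m and z of axle_mid in the frame of mouth between -0.011 and 0.009 m and angle between the x axis of axle_mid and the x axis of mouth, either way round below 0.08 rad and contact force between the fingers and axle below 0.05 N and linear speed of axle below 0.01 m/s); the robot touches nothing.
It fails at once if the axle is rammed or forced: more than 40 N between axle and frame (contact force between axle and frame above 40 N).
It fails at once if the axle is dropped onto the bench (height (world z) of axle_mid below 0.02 m).
It fails at once if a bystander on the bench is shifted by more than 20 mm (distance of any of oil_a, oil_b, jar, spare_wheel, mallet, short_axle from where it was at the start of the episode above 0.02 m).
It also fails if it takes over 67 s, if anything falls off the work surface, if the arm or the gripper's body presses on something with over 40 N, if the wrist force passes 120 N, or if a joint passes its speed limit or range.

## Working session

There is one attempt and no reset: what is moved stays moved. The work goes in short steps, Python scripts to look and compute and a tool call to move; the robot and the scene stay as the last step left them, time stands still between calls to the robot, and variables do not carry over. Pictures are saved under pics/ and viewed, about 8 in all and at most 12, crops included, and the job is handed in when it is done.

Besides the shell and the picture viewer there is one more tool, called after "Call:" as a command line: name --argument value ..., lists and objects as JSON in quotes. apply_moves: Moves the arm, as the interface text tells. Shifts and turns lie within -1 to 1; 1 stands for 0.04 m of shift or 5 degrees of turn. Its arguments: {"type":"object","properties":{"commands":{"type":"array"},"claw":{"type":"number"}},"required":["commands"]}

```bash
mkdir -p pics
python3 - <<'E'
from cell import readout, eyes
import cv2,pickle
print(readout.read_state())
d={}
for n in("scene","top"):
    g=eyes.get_image(n);d[n]=g
    cv2.imwrite(f"pics/{n}0.png",g["image"][:,:,::-1])
    print(n,g["mtx"],g["rvec"],g["tvec"])
pickle.dump(d,open("im0.pkl","wb"))
E
```

```text
{'clock': 0.0, 'qpos': array([ 1.22218168,  0.62933026,  0.03843332,  1.51837008, -0.02701549,
        0.99629357, -0.01997393]), 'qd': array([-0.00207237,  0.00030368, -0.00050389,  0.00143   ,  0.00042571,
       -0.00094348, -0.00117656]), 'tau': array([-3.14578610e-04, -5.63407123e+01,  1.22624215e+00, -1.93448067e+01,
        1.10369897e-02,  1.04994662e-02,  4.21166291e-06]), 'eef_pos': array([ 181.25184023, -623.56854836,  230.39854509]), 'tool_rot': array([-1.57080231,  0.00188371, -1.28795712]), 'force': array([ 0.33969119, -0.26853191, -1.12951824]), 'torque': array([0.02717009, 0.04361481, 0.03993829]), 'width': 85.26558933432554}
scene [[404.19263461   0.         323.54356871]
 [  0.         404.19263461 198.63154091]
 [  0.           0.           1.        ]] [ 2.27176839  0.88137046 -0.36028061] [-362.22319137 -164.41516093 1508.99873277]
top [[411.83234968   0.         315.67419337]
 [  0.         411.83234968 205.6120626 ]
 [  0.           0.           1.        ]] [ 2.14798596 -2.15791447  0.1346327 ] [  23.91922392  472.87769607 1090.19964298]
```

View pics/scene0.png

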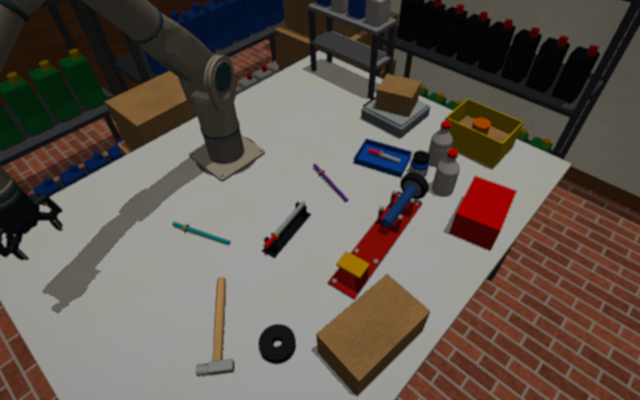

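View pics/top0.png

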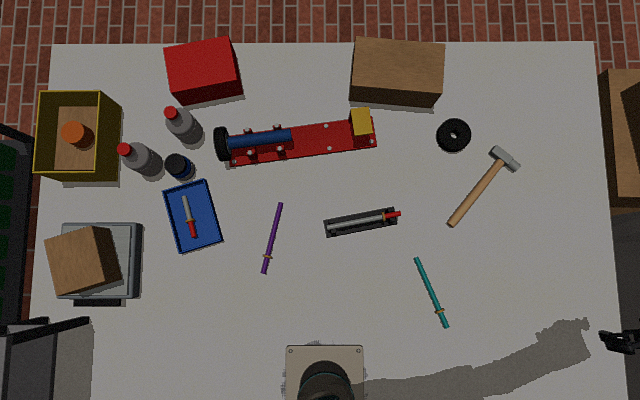

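The scene view shows the black rack with its axle at about (287,228), red stub near (268,243), and the red frame at (380,240). The top view shows the rack at (360,222), the axle's stub at (398,213), the tube mouth at (292,136) and the yellow bar at (360,122). I'll enlarge both.

Run:
```python
import cv2,pickle
import numpy as np
d=pickle.load(open("im0.pkl","rb"))
a=d["top"]["image"][95:245,205:415,::-1]   # 210x150
b=d["scene"]["image"][150:300,240:450,::-1]
a=cv2.resize(a,None,fx=3.8,fy=3.8,interpolation=cv2.INTER_CUBIC)
b=cv2.resize(b,None,fx=3.8,fy=3.8,interpolation=cv2.INTER_CUBIC)
f=lambda m:np.clip(m*1.5,0,255).astype('uint8')
cv2.imwrite("pics/topc.png",f(a));cv2.imwrite("pics/scenec.png",f(b))
```

```text
(no output)
```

View pics/topc.png

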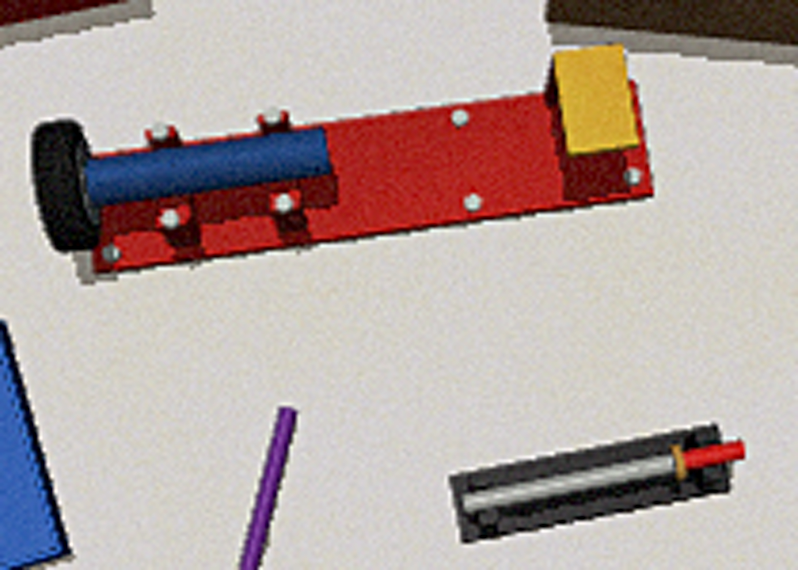

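View pics/scenec.png

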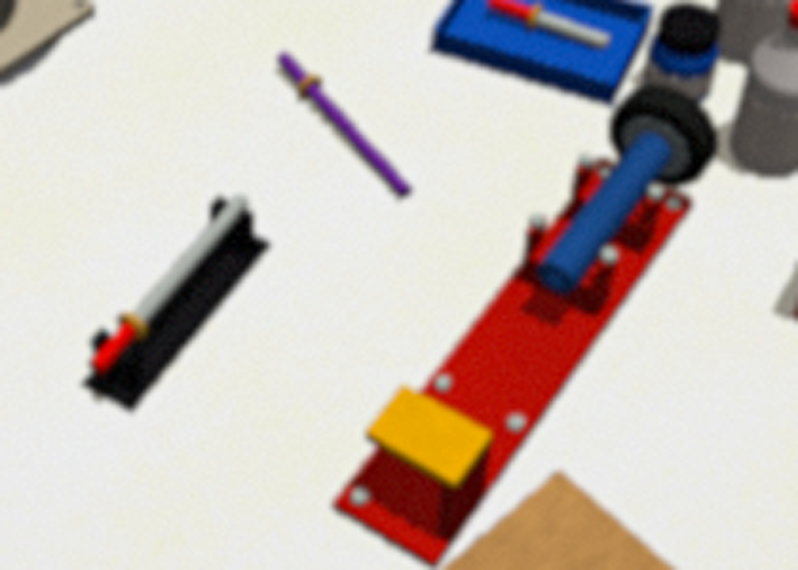

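```bash
cat > h.py <<'E'
import cv2,pickle,numpy as np
from scipy.spatial.transform import Rotation as R
def P(g): return g["mtx"]@np.c_[R.from_rotvec(np.ravel(g["rvec"])).as_matrix(),np.ravel(g["tvec"])]
def tri(gs,ps):
    return (lambda X:X[:3,0]/X[3,0])(cv2.triangulatePoints(P(gs[0]),P(gs[1]),np.float64(ps[0]).reshape(2,1),np.float64(ps[1]).reshape(2,1)))
def onz(g,p,z):
    M=P(g);A=np.c_[M[:,:2],-np.array([p[0],p[1],1.])]
    return np.linalg.solve(A,-(M[:,2]*z+M[:,3]))[:2]
def proj(g,X): 
    x=P(g)@np.r_[X,1];return x[:2]/x[2]
E
python3 - <<'E'
from h import *
np.set_printoptions(precision=1,suppress=True)
d=pickle.load(open("im0.pkl","rb"));t,s=d["top"],d["scene"]
ct=lambda u,v:(205+(u+.5)/3.8-.5,95+(v+.5)/3.8-.5)
cs=lambda u,v:(240+(u+.5)/3.8-.5,150+(v+.5)/3.8-.5)
T={'nose':((466,502),(238,205)),'tail':((745,450),(100,362)),'collar':((679,461),(135,322)),
'mouth':((329,150),(560,273)),'bar_nearR':((637,150),(368,434)),'bar_farL':((555,57),(492,438)),'bar_nearL':((570,155),(407,388)),'bar_farR':((622,46),(455,486)),
'plateNR':((652,195),(334,505)),'plateNL':((95,270),(525,268))}
for k,(a,b) in T.items():
    X=tri([t,s],[ct(*a),cs(*b)]);print(k,X,proj(t,X)-ct(*a),proj(s,X)-cs(*b))
print('z-fixed')
for k,z in(('nose',48),('tail',48),('collar',48),('mouth',65),('plateNR',10),('plateNL',10),('bar_nearR',92),('bar_nearL',92),('bar_farL',92),('bar_farR',92)):
    print(k,onz(t,ct(*T[k][0]),z),onz(s,cs(*T[k][1]),z))
E
```

```text
nose [413.4  -9.9  45. ] [0.3 0.3] [ 0.4 -0. ]
tail [ 450.9 -201.5   54.6] [-0.9 -0.7] [-1.1  0.1]
collar [ 442.7 -156.4   53.2] [-0.6 -0.4] [-0.7  0. ]
mouth [663.8  88.5  70.5] [-0.8 -0.7] [-1.   0.2]
bar_nearR [ 657.4 -127.6   84.8] [-0.6 -0.5] [-0.7  0.1]
bar_farL [724.5 -71.9  85.5] [-0.4 -0.4] [-0.6  0.1]
bar_nearL [653.3 -80.8  87. ] [-0.5 -0.5] [-0.7  0.1]
bar_farR [ 730.9 -119.3   87.5] [-0.2 -0.2] [-0.3  0.1]
plateNR [ 646.5 -150.1    4.9] [-0.2 -0.1] [-0.2  0. ]
plateNL [ 589.9  253.7 -112.2] [11.3  8.9] [14.4 -3.8]
z-fixed
nose [413.9  -8.9] [414.6 -12.6]
tail [ 449.6 -205.2] [ 449.  -196.4]
collar [ 442.  -158.7] [ 440.7 -152.6]
mouth [663.4  86.8] [663.1  95.2]
plateNR [ 644.6 -149.8] [ 649.  -151.8]
plateNL [589.9 263.1] [615.7 119.7]
bar_nearR [ 653.8 -128.1] [ 661.6 -129.5]
bar_nearL [650.5 -81.7] [656.6 -81.9]
bar_farL [721.  -72.4] [727.6 -74.2]
bar_farR [ 728.7 -119.2] [ 732.9 -121. ]
```

```bash
cat >> h.py <<'E'
def plan(xyz,yaw,n):
    from cell import readout
    s=readout.read_state();p=np.array(s["eef_pos"]);r=R.from_euler('xyz',s["tool_rot"])
    rt=R.from_euler('xyz',[-np.pi/2,0,yaw]);w=(r.inv()*rt).as_rotvec();rows=[]
    d=(np.array(xyz)-p)/n
    for i in range(n):
        ri=r*R.from_rotvec(w*i/n)
        rows.append(np.r_[ri.inv().apply(d)/40,np.degrees(w/n)/5])
    print("t%.2f"%s["clock"],"pos",p.round(1),"rpy",np.round(s["tool_rot"],4),"F",np.round(s["force"],1),"w%.1f"%s["width"])
    print(np.array2string(np.array(rows).round(2),separator=',',suppress_small=True))
E
python3 -c "
from h import *
plan([432,-106,150],.187,18)"
```

```text
t0.10 pos [ 181.3 -623.6  230.5] rpy [-1.5708  0.0017 -1.288 ] F [-0.5 -0.   0.7] w85.4
[[-0.59, 0.11, 0.54,-0.  ,-0.94,-0.  ],
 [-0.55, 0.11, 0.58,-0.  ,-0.94,-0.  ],
 [-0.5 , 0.11, 0.62,-0.  ,-0.94,-0.  ],
 [-0.44, 0.11, 0.66,-0.  ,-0.94,-0.  ],
 [-0.39, 0.11, 0.7 ,-0.  ,-0.94,-0.  ],
 [-0.33, 0.11, 0.73,-0.  ,-0.94,-0.  ],
 [-0.27, 0.11, 0.75,-0.  ,-0.94,-0.  ],
 [-0.21, 0.11, 0.77,-0.  ,-0.94,-0.  ],
 [-0.14, 0.11, 0.79,-0.  ,-0.94,-0.  ],
 [-0.08, 0.11, 0.79,-0.  ,-0.94,-0.  ],
 [-0.01, 0.11, 0.8 ,-0.  ,-0.94,-0.  ],
 [ 0.05, 0.11, 0.8 ,-0.  ,-0.94,-0.  ],
 [ 0.12, 0.11, 0.79,-0.  ,-0.94,-0.  ],
 [ 0.18, 0.11, 0.78,-0.  ,-0.94,-0.  ],
 [ 0.24, 0.11, 0.76,-0.  ,-0.94,-0.  ],
 [ 0.31, 0.11, 0.74,-0.  ,-0.94,-0.  ],
 [ 0.36, 0.11, 0.71,-0.  ,-0.94,-0.  ],
 [ 0.42, 0.11, 0.68,-0.  ,-0.94,-0.  ]]
```

Call:
apply_moves --commands '[[[-0.59, 0.1, 0.54, 0, -0.94, 0], [-0.55, 0.1, 0.58, 0, -0.94, 0], [-0.5, 0.1, 0.62, 0, -0.94, 0], [-0.44, 0.1, 0.66, 0, -0.94, 0], [-0.39, 0.1, 0.7, 0, -0.94, 0], [-0.33, 0.1, 0.73, 0, -0.94, 0], [-0.27, 0.1, 0.75, 0, -0.94, 0], [-0.21, 0.1, 0.77, 0, -0.94, 0]]]'

```text
clock: 0.77
eef_pos: [287.5, -390.1, 193.5]
tool_rot: [-1.576, 0.003, -0.616]
force: [1.3, -0.7, -0.6]
width: 85.7
```

Call:
apply_moves --commands '[[[-0.14, 0.1, 0.79, 0, -0.94, 0], [-0.08, 0.1, 0.79, 0, -0.94, 0], [-0.01, 0.1, 0.8, 0, -0.94, 0], [0.05, 0.1, 0.8, 0, -0.94, 0], [0.12, 0.1, 0.79, 0, -0.94, 0], [0.18, 0.1, 0.78, 0, -0.94, 0], [0.24, 0.1, 0.76, 0, -0.94, 0], [0.31, 0.1, 0.74, 0, -0.94, 0]]]'

```text
clock: 1.43
eef_pos: [393.8, -144.5, 158.4]
tool_rot: [-1.572, 0.007, 0.072]
force: [0.6, 0.0, -0.5]
width: 85.3
```

```bash
python3 -c "
from h import *
plan([432,-106,150],.187,4)"
```

```text
t1.43 pos [ 393.8 -144.5  158.4] rpy [-1.572   0.0069  0.072 ] F [ 0.6  0.  -0.5] w85.3
[[ 0.26, 0.05, 0.22, 0.  ,-0.33,-0.02],
 [ 0.26, 0.05, 0.22, 0.  ,-0.33,-0.02],
 [ 0.27, 0.05, 0.21, 0.  ,-0.33,-0.02],
 [ 0.27, 0.05, 0.2 , 0.  ,-0.33,-0.02]]
```

Call:
apply_moves --commands '[[[0.26, 0.05, 0.22, 0, -0.33, -0.02], [0.26, 0.05, 0.22, 0, -0.33, -0.02], [0.27, 0.05, 0.21, 0, -0.33, -0.02], [0.27, 0.05, 0.2, 0, -0.33, -0.02], [0, 0, 0, 0, 0, 0]]]'

```text
clock: 1.85
eef_pos: [435.1, -94.3, 148.8]
tool_rot: [-1.567, -0.001, 0.211]
force: [1.2, 0.4, 0.3]
width: 85.8
```

```bash
python3 -c "
from h import *
from cell import eyes
g=eyes.get_image('wrist');pickle.dump(g,open('w1.pkl','wb'))
cv2.imwrite('pics/w1.png',np.clip(g['image'][:,:,::-1]*1.4,0,255).astype('uint8'))
plan([432,-106,29],.187,4)
for X in ([432,-106,48],[450,-201,48],[414,-10,48]): print(proj(g,X))"
```

```text
t1.90 pos [433.8 -95.6 148.8] rpy [-1.5673e+00  7.0000e-04  2.0880e-01] F [-0.  -1.5 -0.1] w84.9
[[-0.02, 0.75,-0.06,-0.01, 0.06,-0.  ],
 [-0.02, 0.75,-0.06,-0.01, 0.06,-0.  ],
 [-0.02, 0.75,-0.06,-0.01, 0.06,-0.  ],
 [-0.02, 0.75,-0.06,-0.01, 0.06,-0.  ]]
[312.18543925 218.71358139]
[310.36258842 313.34795277]
[314.67981729 101.42789122]
```

View pics/w1.png

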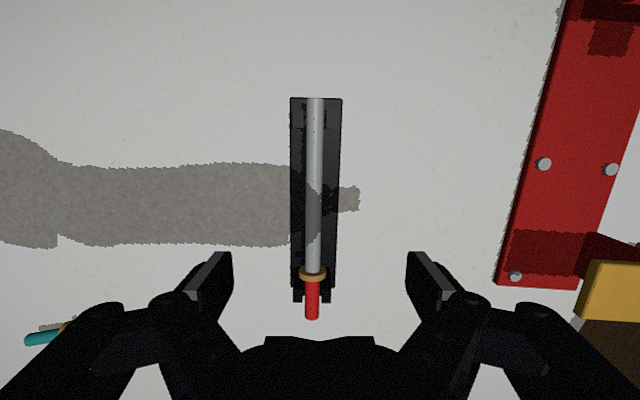

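The wrist view shows the axle well centred between the jaws: nose at (316,98), collar (312.5,272), tail end (312,319).

```bash
python3 -c "
from h import *
g=pickle.load(open('w1.pkl','rb'))
a,c,b=[onz(g,p,48) for p in((316,98),(312.5,272),(312,318))]
print(a,c,b,np.linalg.norm(a-b),(a+b)/2,np.arctan2(*(a-b)[::-1])-np.pi/2)
t=pickle.load(open('im0.pkl','rb'))['scene']
u=lambda p:(240+(p[0]+.5)/3.8-.5,150+(p[1]+.5)/3.8-.5)
print('heights',tri([g,t],[(316,98),u((238,205))]),tri([g,t],[(312,318),u((100,362))]))
m=(a+b)/2
plan([m[0],m[1],29],np.arctan2(*(a-b)[::-1])-np.pi/2,4)"
```

```text
[414.49165585  -7.28179311] [ 442.925217   -156.96262361] [ 452.62796152 -205.81606866] 202.16388494496556 [ 433.55980869 -106.54893088] 0.1897776546012686
heights [412.61074342  -8.93392672  43.69640544] [ 452.76794171 -199.60366496   55.17788119]
t1.90 pos [433.8 -95.6 148.8] rpy [-1.5673e+00  7.0000e-04  2.0880e-01] F [-0.  -1.5 -0.1] w84.9
[[-0.01, 0.75,-0.07,-0.01, 0.05,-0.  ],
 [-0.01, 0.75,-0.07,-0.01, 0.05,-0.  ],
 [-0.01, 0.75,-0.07,-0.01, 0.05,-0.  ],
 [-0.01, 0.75,-0.07,-0.01, 0.05,-0.  ]]
```

Call:
apply_moves --commands '[[[0, 0.5, -0.07, 0, 0.05, 0], [-0.01, 0.7, -0.07, 0, 0.05, 0], [-0.01, 0.7, -0.07, 0, 0.05, 0], [-0.01, 0.6, -0.07, 0, 0.05, 0], [0, 0.2, 0, 0, 0, 0], [0, 0, 0, 0, 0, 0]]]'

```text
clock: 2.4
eef_pos: [432.6, -113.1, 38.8]
tool_rot: [-1.573, 0.001, 0.18]
force: [-0.1, 1.4, 0.2]
width: 85.3
```

```bash
python3 -c "
from h import *
plan([433.5,-106.5,29],.19,2)"
```

```text
t2.40 pos [ 432.6 -113.1   38.8] rpy [-1.5726e+00  8.0000e-04  1.7970e-01] F [-0.1  1.4  0.2] w85.3
[[ 0.03, 0.12, 0.08, 0.01,-0.06,-0.  ],
 [ 0.03, 0.12, 0.08, 0.01,-0.06,-0.  ]]
```

Call:
apply_moves --commands '[[[0.03, 0.12, 0.08, 0, -0.06, 0], [0.03, 0.12, 0.08, 0, -0.06, 0], [0, 0, 0, 0, 0, 0]]]'

```text
clock: 2.65
eef_pos: [432.7, -108.3, 30.7]
tool_rot: [-1.574, 0.002, 0.187]
force: [-0.1, 0.8, -0.4]
width: 85.4
```

Call:
apply_moves --commands '[[[0, 0, 0, 0, 0, 0], [0, 0, 0, 0, 0, 0], [0, 0, 0, 0, 0, 0], [0, 0, 0, 0, 0, 0], [0, 0, 0, 0, 0, 0], [0, 0, 0, 0, 0, 0], [0, 0, 0, 0, 0, 0], [0, 0, 0, 0, 0, 0]]]' --claw 0

```text
clock: 3.32
eef_pos: [434.0, -110.5, 35.1]
tool_rot: [-1.578, -0.003, 0.184]
force: [0.4, -0.8, -1.2]
width: 11.9
```

Call:
apply_moves --commands '[[[0, -0.2, 0, 0, 0, 0], [0, -0.5, 0, 0, 0, 0], [0, -0.6, 0, 0, 0, 0], [0, -0.6, 0, 0, 0, 0], [0, -0.5, 0, 0, 0, 0], [0, -0.3, 0, 0, 0, 0], [0, 0, 0, 0, 0, 0], [0, 0, 0, 0, 0, 0]]]'

```text
clock: 3.98
eef_pos: [430.8, -109.0, 148.7]
tool_rot: [-1.576, 0.004, 0.186]
force: [-0.3, -0.8, -1.8]
width: 11.5
```

```bash
python3 -c "
from h import *
from cell import eyes
g=eyes.get_image('wrist');pickle.dump(g,open('w2.pkl','wb'))
cv2.imwrite('pics/w2.png',np.clip(g['image'][:,:,::-1]*1.4,0,255).astype('uint8'))
plan([600,-30,160],.14,6)
"
```

```text
t4.03 pos [ 430.7 -109.   148.5] rpy [-1.5762  0.0045  0.1857] F [ 0.4  0.2 -2.4] w12.0
[[ 0.75,-0.05, 0.19, 0.01, 0.09,-0.01],
 [ 0.75,-0.05, 0.2 , 0.01, 0.09,-0.01],
 [ 0.75,-0.05, 0.2 , 0.01, 0.09,-0.01],
 [ 0.75,-0.05, 0.21, 0.01, 0.09,-0.01],
 [ 0.75,-0.05, 0.22, 0.01, 0.09,-0.01],
 [ 0.75,-0.05, 0.22, 0.01, 0.09,-0.01]]
```

View pics/w2.png

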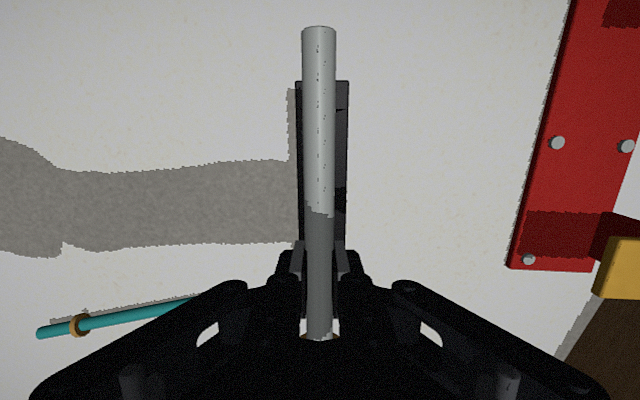

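Axle is gripped and lifted, nose at (319,28) and the rod straight between the jaws. Next I hover behind the mouth and view tube and nose together.

```bash
python3 -c "
from h import *
g=pickle.load(open('w2.pkl','rb'))
rt=R.from_euler('xyz',[-1.5762,.0045,.1857]);p=np.array([430.7,-109,148.5])
Rc=R.from_rotvec(np.ravel(g['rvec'])).as_matrix();C=-Rc.T@np.ravel(g['tvec'])
print('cam in tool',rt.inv().apply(C-p),'fwd',rt.inv().apply(Rc[2]), g['mtx'][0,0])
for px,z in(((319,28),104),((319,200),None)):
  d=rt.inv().apply(Rc.T@np.linalg.inv(g['mtx'])@[px[0],px[1],1]);o=rt.inv().apply(C-p)
  if z: print('nose top in tool',o+d*(z-o[2])/d[2])
plan([683,-70,150],.133,7)"
```

```text
cam in tool [   0.37010319 -142.06498215   69.68246065] fwd [ 6.13577293e-04  9.62365225e-01 -2.71758710e-01] 289.6399486523648
nose top in tool [  0.38013852 -19.94534907 104.        ]
t4.03 pos [ 430.7 -109.   148.5] rpy [-1.5762  0.0045  0.1857] F [ 0.4  0.2 -2.4] w12.0
[[ 0.91,-0.01,-0.03, 0.01, 0.09,-0.01],
 [ 0.91,-0.01,-0.02, 0.01, 0.09,-0.01],
 [ 0.91,-0.01,-0.02, 0.01, 0.09,-0.01],
 [ 0.91,-0.01,-0.01, 0.01, 0.09,-0.01],
 [ 0.91,-0.01,-0.  , 0.01, 0.09,-0.01],
 [ 0.91,-0.01, 0.  , 0.01, 0.09,-0.01],
 [ 0.91,-0.01, 0.01, 0.01, 0.09,-0.01]]
```

Call:
apply_moves --commands '[[[0.6, 0, -0.02, 0, 0.09, 0], [0.95, 0, -0.02, 0, 0.09, 0], [0.95, 0, -0.02, 0, 0.09, 0], [0.95, 0, -0.01, 0, 0.09, 0], [0.95, 0, 0, 0, 0.09, 0], [0.95, 0, 0, 0, 0.09, 0], [0.6, 0, 0, 0, 0.06, 0], [0.2, 0, 0, 0, 0, 0]]]'

```text
clock: 4.7
eef_pos: [670.4, -72.8, 129.9]
tool_rot: [-1.576, 0.033, 0.128]
force: [0.3, 0.6, -2.1]
width: 11.5
```

Call:
apply_moves --commands '[[[0, 0, 0, 0, 0, 0], [0, 0, 0, 0, 0, 0]]]'

```text
clock: 4.87
eef_pos: [670.5, -71.0, 124.9]
tool_rot: [-1.574, 0.038, 0.131]
force: [-0.8, -0.7, -2.4]
width: 11.5
```

```bash
python3 -c "
from h import *
from cell import eyes
plan([683,-70,150],.133,2)
g=eyes.get_image('wrist');pickle.dump(g,open('w3.pkl','wb'))
cv2.imwrite('pics/w3.png',np.clip(g['image'][:,:,::-1]*1.5,0,255).astype('uint8'))
plan([683,-70,150],.133,2)
"
```

```text
t4.87 pos [670.5 -71.  124.9] rpy [-1.5744  0.0377  0.1305] F [-0.8 -0.7 -2.4] w11.5
[[ 0.14,-0.32,-0.01, 0.02,-0.01,-0.22],
 [ 0.15,-0.32,-0.01, 0.02,-0.01,-0.22]]
t4.92 pos [669.9 -71.  124.8] rpy [-1.5741  0.0385  0.1306] F [ 0.  -0.9 -3.1] w11.7
[[ 0.15,-0.32,-0.01, 0.02,-0.01,-0.22],
 [ 0.16,-0.32,-0.01, 0.02,-0.01,-0.22]]
```

View pics/w3.png

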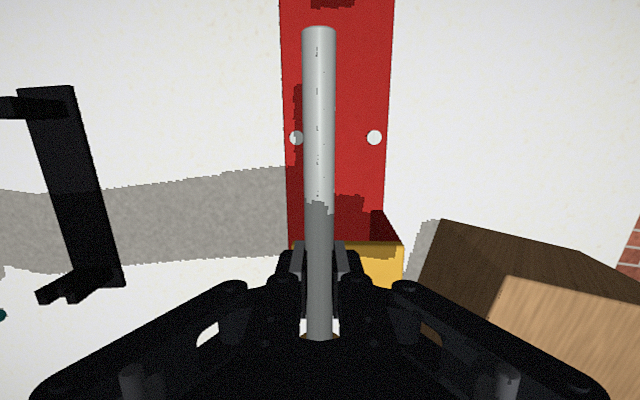

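The wrist view shows the rod over the plate, but the mouth is still above the frame. I'll go 70 mm forward and level the tool.

```bash
python3 -c "
from h import *
plan([674,0,150],.133,4)
"
```

```text
t4.92 pos [669.9 -71.  124.8] rpy [-1.5741  0.0385  0.1306] F [ 0.  -0.9 -3.1] w11.7
[[ 0.08,-0.16, 0.44, 0.01,-0.01,-0.11],
 [ 0.08,-0.16, 0.44, 0.01,-0.01,-0.11],
 [ 0.08,-0.16, 0.44, 0.01,-0.01,-0.11],
 [ 0.08,-0.16, 0.44, 0.01,-0.01,-0.11]]
```

Call:
apply_moves --commands '[[[0.08, -0.17, 0.44, 0, 0, -0.11], [0.08, -0.17, 0.44, 0, 0, -0.11], [0.08, -0.17, 0.44, 0, 0, -0.11], [0.08, -0.17, 0.44, 0, 0, -0.11], [0, 0, 0, 0, 0, 0], [0, 0, 0, 0, 0, 0]]]'

```text
clock: 5.42
eef_pos: [664.6, 0.4, 149.8]
tool_rot: [-1.577, 0.011, 0.127]
force: [-0.8, -0.1, -2.3]
width: 11.5
```

```bash
python3 -c "
from h import *
from cell import eyes
plan([674,0,150],.133,2)
g=eyes.get_image('wrist');pickle.dump(g,open('w4.pkl','wb'))
cv2.imwrite('pics/w4.png',np.clip(cv2.resize(g['image'][:220,200:460,::-1],None,fx=3,fy=2.7,interpolation=2)*1.5,0,255).astype('uint8'))
plan([674,0,150],.133,2)
"
```

```text
t5.42 pos [6.646e+02 4.000e-01 1.498e+02] rpy [-1.5769  0.0113  0.1272] F [-0.8 -0.1 -2.3] w11.5
[[ 0.12,-0.  ,-0.02, 0.03,-0.03,-0.06],
 [ 0.12,-0.  ,-0.02, 0.03,-0.03,-0.06]]
t5.47 pos [664.7   1.2 150. ] rpy [-1.5757  0.0108  0.1276] F [ 0.6  0.5 -2.6] w11.9
[[ 0.11,-0.  ,-0.03, 0.03,-0.03,-0.06],
 [ 0.11,-0.  ,-0.03, 0.03,-0.03,-0.06]]
```

View pics/w4.png

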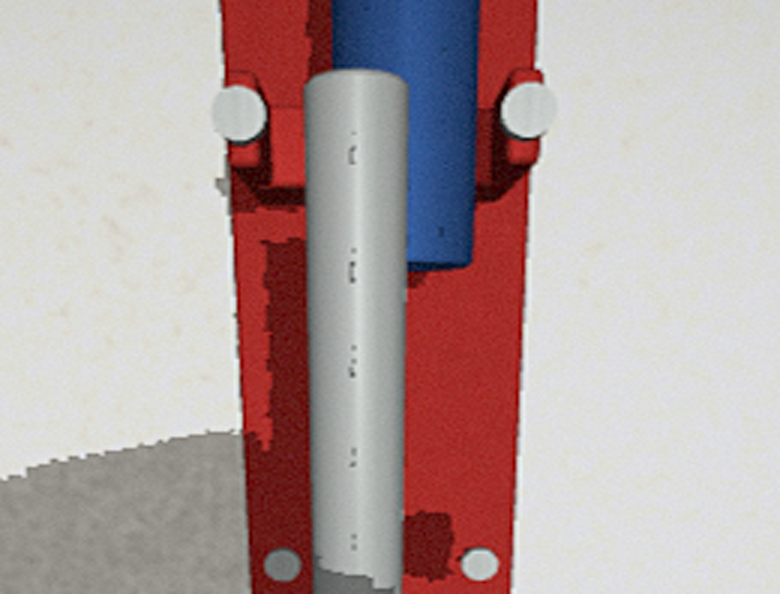

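```bash
python3 -c "
from h import *
np.set_printoptions(precision=1,suppress=True)
g=pickle.load(open('w4.pkl','rb'))
c=lambda u,v:(200+(u+.5)/3-.5,(v+.5)/2.7-.5)
for n,(u,v,z) in dict(L0=(333,0,67),R0=(478.5,0,67),L68=(334.5,68,67),R68=(476.5,68,67),R240=(471,240,67),mouthtop=(412,269,82),plL1=(222,30,10),plL2=(245,440,10),plR1=(538,5,10),plR2=(511,580,10)).items(): print(n,onz(g,c(u,v),z))
rt=R.from_euler('xyz',[-1.576,.011,.1275]);p=np.array([664.7,1,150])
Rc=R.from_rotvec(np.ravel(g['rvec'])).as_matrix();C=-Rc.T@np.ravel(g['tvec']);o=rt.inv().apply(C-p)
for u,v in((356,70),(303.5,90),(407,90),(310,500),(402,500)):
  q=c(u,v);d=rt.inv().apply(Rc.T@np.linalg.inv(g['mtx'])@[q[0],q[1],1]);print('at y=-13',o+d*(-13-o[1])/d[1],'y=-20',o+d*(-20-o[1])/d[1])
"
```

```text
L0 [639.4 147.3]
R0 [671.6 151.3]
L68 [641.6 132.6]
R68 [673.6 136.6]
R240 [679.   96.5]
mouthtop [665.4  86.3]
plL1 [604.7 154.8]
plL2 [623.   27.6]
plR1 [691.9 172.6]
plR2 [717.4 -13.3]
at y=-13 [ -0.2 -13.  106.1] y=-20 [ -0.2 -20.  104.1]
at y=-13 [ -7.1 -13.  103.5] y=-20 [ -6.7 -20.  101.7]
at y=-13 [  6.5 -13.  103.5] y=-20 [  6.2 -20.  101.7]
at y=-13 [ -7.1 -13.   42.4] y=-20 [ -6.7 -20.   43.9]
at y=-13 [  6.8 -13.   42.4] y=-20 [  6.4 -20.   43.9]
```

The crop shows the blue tube at right of the rod: edges at crop (334,68)/(476,68), mouth lip at (412,269), rod 303–407. Bore line is consistent (~0.137 rad), mouth ≈ (664, 86.5), as triangulated before. Next move: side standoff, on the robot's side.

```bash
python3 -c "
from h import *
plan([590,-37,135],.137,4)
"
```

```text
t5.47 pos [664.7   1.2 150. ] rpy [-1.5757  0.0108  0.1276] F [ 0.6  0.5 -2.6] w11.9
[[-0.49, 0.1 ,-0.18, 0.01,-0.03,-0.03],
 [-0.49, 0.1 ,-0.18, 0.01,-0.03,-0.03],
 [-0.49, 0.1 ,-0.17, 0.01,-0.03,-0.03],
 [-0.49, 0.1 ,-0.17, 0.01,-0.03,-0.03]]
```

Call:
apply_moves --commands '[[[-0.49, 0.1, -0.18, 0.01, -0.03, -0.03], [-0.49, 0.1, -0.18, 0.01, -0.03, -0.03], [-0.49, 0.1, -0.18, 0.01, -0.03, -0.03], [-0.49, 0.1, -0.18, 0.01, -0.03, -0.03], [0, 0, 0, 0, 0, 0]]]'

```text
clock: 5.88
eef_pos: [584.9, -43.4, 132.9]
tool_rot: [-1.575, 0.003, 0.135]
force: [-2.3, -1.1, -2.4]
width: 11.5
```

```bash
python3 -c "
from h import *
plan([590,-37,52],.137,5)
"
```

```text
t5.88 pos [584.9 -43.4 132.9] rpy [-1.5747  0.0029  0.1347] F [-2.3 -1.1 -2.4] w11.5
[[ 0.03, 0.4 , 0.03, 0.01,-0.01,-0.01],
 [ 0.03, 0.4 , 0.03, 0.01,-0.01,-0.01],
 [ 0.03, 0.4 , 0.03, 0.01,-0.01,-0.01],
 [ 0.03, 0.4 , 0.03, 0.01,-0.01,-0.01],
 [ 0.03, 0.4 , 0.03, 0.01,-0.01,-0.01]]
```

Call:
apply_moves --commands '[[[0.03, 0.3, 0.03, 0.01, -0.01, -0.01], [0.03, 0.4, 0.03, 0.01, -0.01, -0.01], [0.03, 0.4, 0.03, 0.01, -0.01, -0.01], [0.03, 0.4, 0.03, 0.01, -0.01, -0.01], [0.03, 0.2, 0.03, 0.01, -0.01, -0.01], [0, 0, 0, 0, 0, 0], [0, 0, 0, 0, 0, 0]]]'

```text
clock: 6.47
eef_pos: [591.5, -41.9, 59.3]
tool_rot: [-1.573, -0.003, 0.131]
force: [-0.4, -0.5, -1.8]
width: 12.0
```

```bash
python3 -c "
from h import *
plan([679,-24.4,52],.137,6)
"
```

```text
t6.47 pos [591.5 -41.9  59.3] rpy [-1.5728 -0.0032  0.1313] F [-0.4 -0.5 -1.8] w12.0
[[ 0.37, 0.03, 0.02, 0.  ,-0.01, 0.01],
 [ 0.37, 0.03, 0.02, 0.  ,-0.01, 0.01],
 [ 0.37, 0.03, 0.02, 0.  ,-0.01, 0.01],
 [ 0.37, 0.03, 0.02, 0.  ,-0.01, 0.01],
 [ 0.37, 0.03, 0.02, 0.  ,-0.01, 0.01],
 [ 0.37, 0.03, 0.02, 0.  ,-0.01, 0.01]]
```

Call:
apply_moves --commands '[[[0, 0.16, 0.05, 0, -0.04, 0.04], [0.1, 0.04, 0.05, 0, -0.03, 0], [0, 0, 0, 0, 0, 0]]]'

```text
clock: 6.72
eef_pos: [596.7, -36.9, 51.7]
tool_rot: [-1.573, -0.002, 0.138]
force: [1.0, -0.1, -1.9]
width: 12.0
```

```bash
python3 -c "
from h import *
plan([679,-24.4,52],.137,8)
"
```

```text
t6.72 pos [596.7 -36.9  51.7] rpy [-1.573  -0.002   0.1376] F [ 1.  -0.1 -1.9] w12.0
[[ 0.26,-0.  , 0.  , 0.  , 0.  , 0.  ],
 [ 0.26,-0.  , 0.  , 0.  , 0.  , 0.  ],
 [ 0.26,-0.  , 0.  , 0.  , 0.  , 0.  ],
 [ 0.26,-0.  , 0.  , 0.  , 0.  , 0.  ],
 [ 0.26,-0.  , 0.  , 0.  , 0.  , 0.  ],
 [ 0.26,-0.  , 0.  , 0.  , 0.  , 0.  ],
 [ 0.26,-0.  , 0.  , 0.  , 0.  , 0.  ],
 [ 0.26,-0.  , 0.  , 0.  , 0.  , 0.  ]]
```

Call:
apply_moves --commands '[[[0.26, 0, 0, 0, 0, 0], [0.26, 0, 0, 0, 0, 0], [0.26, 0, 0, 0, 0, 0], [0.26, 0, 0, 0, 0, 0], [0.26, 0, 0, 0, 0, 0], [0.26, 0, 0, 0, 0, 0], [0.2, 0, 0, 0, 0, 0], [0, 0, 0, 0, 0, 0]]]'

```text
clock: 7.38
eef_pos: [672.4, -25.5, 56.4]
tool_rot: [-1.574, -0.009, 0.139]
force: [-0.3, 0.2, -1.3]
width: 11.9
```

```bash
python3 -c "
from h import *
plan([679,-24.4,52],.137,2)
"
```

```text
t7.38 pos [672.4 -25.5  56.4] rpy [-1.5738 -0.0086  0.1388] F [-0.3  0.2 -1.3] w11.9
[[0.08,0.06,0.  ,0.02,0.01,0.05],
 [0.08,0.06,0.  ,0.02,0.01,0.05]]
```

Call:
apply_moves --commands '[[[0.08, 0.06, 0, 0.02, 0.01, 0.05], [0.08, 0.06, 0, 0.02, 0.01, 0.05], [0, 0, 0, 0, 0, 0], [0, 0, 0, 0, 0, 0]]]'

```text
clock: 7.72
eef_pos: [678.7, -24.5, 52.0]
tool_rot: [-1.57, 0.001, 0.137]
force: [-0.5, 0.5, -2.2]
width: 11.7
```

```bash
python3 -c "
from h import *
from cell import eyes
plan([679,-24.4,52],.137,1)
g=eyes.get_image('wrist');pickle.dump(g,open('w5.pkl','wb'))
s=eyes.get_image('scene');pickle.dump(s,open('s5.pkl','wb'))
a=cv2.resize(g['image'][:110,220:430],None,fx=3.6,fy=2.7,interpolation=2)
b=cv2.resize(s['image'][175:265,320:450],None,fx=5.8,fy=3.3,interpolation=2)
b=cv2.resize(b,(a.shape[1],295))
cv2.imwrite('pics/w5.png',np.clip(np.vstack([a,b])[:,:,::-1]*1.5,0,255).astype('uint8'))
plan([679,-24.4,52],.137,1)
"
```

```text
t7.72 pos [678.7 -24.5  52. ] rpy [-1.5703e+00  1.1000e-03  1.3720e-01] F [-0.5  0.5 -2.2] w11.7
[[ 0.01,-0.  , 0.  ,-0.01, 0.  ,-0.01]]
t7.82 pos [678.5 -24.6  52. ] rpy [-1.5703e+00  1.2000e-03  1.3710e-01] F [ 0.2 -0.1 -1.3] w11.7
[[ 0.01,-0.  , 0.  ,-0.01, 0.  ,-0.01]]
```

View pics/w5.png

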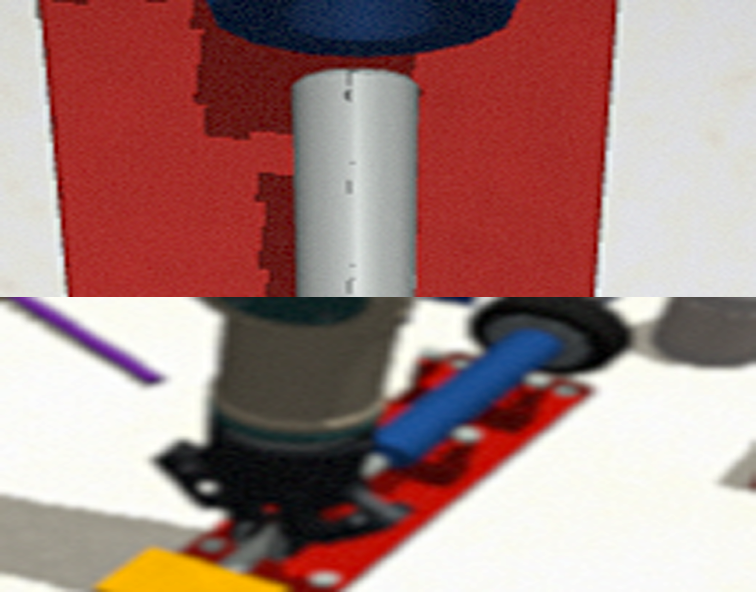

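In the enlarged view the tube (edges 207–520, centre ≈363) sits about 0.9 mm to the right of the rod (centre ≈355); the gap ahead of the nose is a few mm. I'll shift and advance gently.

Call:
apply_moves --commands '[[[0.03, 0, 0, 0, 0, 0], [0, 0, 0.06, 0, 0, 0], [0, 0, 0.06, 0, 0, 0], [0, 0, 0.06, 0, 0, 0], [0, 0, 0.06, 0, 0, 0]]]'

```text
clock: 8.23
eef_pos: [677.5, -15.2, 52.0]
tool_rot: [-1.571, 0.002, 0.136]
force: [-0.8, -0.2, -2.3]
width: 11.6
```

```bash
cat >> h.py <<'E'
def rel(m=(663.7,86.5),yaw=.137):
    from cell import readout
    s=readout.read_state();p=np.array(s["eef_pos"]);r=R.from_euler('z',-yaw)
    q=r.apply(p-[m[0],m[1],0]);f=r.apply(s["force"])
    print("t%.2f"%s["clock"],"along %.1f  right %.1f  z %.1f"%(q[1],q[0],p[2]),"rpy",np.round(s["tool_rot"],4),"F along/right/z",f[1].round(1),f[0].round(1),f[2].round(1),"torque",np.round(s["torque"],2),"w%.1f"%s["width"])
E
python3 -c "
from h import *
rel()"
```

```text
t8.23 along -102.7  right -0.2  z 52.0 rpy [-1.571   0.0023  0.1361] F along/right/z -0.1 -0.8 -2.3 torque [-0.04  0.05  0.  ] w11.6
```

Call:
apply_moves --commands '[[[0.02, 0, 0, 0, 0, 0], [0, 0, 0.05, 0, 0, 0], [0, 0, 0.05, 0, 0, 0], [0, 0, 0.05, 0, 0, 0]]]'

```text
clock: 8.57
eef_pos: [677.4, -7.7, 52.2]
tool_rot: [-1.571, 0.002, 0.137]
force: [-0.0, -0.2, -1.3]
width: 11.8
```

```bash
python3 -c "
from h import *
rel()"
```

```text
t8.57 along -95.2  right 0.7  z 52.2 rpy [-1.5707  0.0022  0.137 ] F along/right/z -0.2 -0.0 -1.3 torque [ 0.02 -0.02  0.03] w11.8
```

Call:
apply_moves --commands '[[[0, 0, 0.08, 0, 0, 0], [0, 0, 0.08, 0, 0, 0], [0, 0, 0.08, 0, 0, 0], [0, 0, 0.08, 0, 0, 0]]]'

```text
clock: 8.9
eef_pos: [675.4, 6.1, 52.2]
tool_rot: [-1.571, 0.002, 0.137]
force: [-0.2, -0.4, -2.2]
width: 11.6
```

```bash
python3 -c "
from h import *
rel()
from cell import eyes
g=eyes.get_image('wrist')
cv2.imwrite('pics/w6.png',np.clip(cv2.resize(g['image'][:110,220:430,::-1],None,fx=3.6,fy=3.6,interpolation=2)*1.5,0,255).astype('uint8'))"
```

```text
t8.90 along -81.3  right 0.7  z 52.2 rpy [-1.5707  0.0022  0.1368] F along/right/z -0.3 -0.2 -2.2 torque [-0.03 -0.   -0.02] w11.6
```

View pics/w6.png

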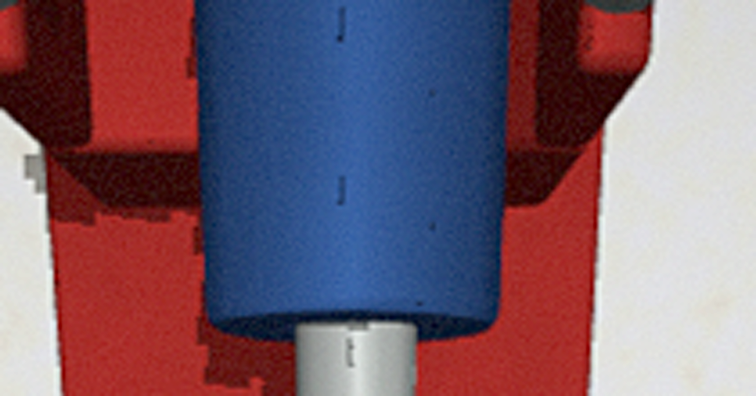

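The nose is cleanly in the bore (rod 296–416 within tube 205–500) with no contact force. Feeding on to half way.

Call:
apply_moves --commands '[[[-0.01, 0, 0.12, 0, 0, 0], [0, 0, 0.15, 0, 0, 0], [0, 0, 0.15, 0, 0, 0], [0, 0, 0.15, 0, 0, 0], [0, 0, 0.15, 0, 0, 0], [0, 0, 0.1, 0, 0, 0]]]'

```text
clock: 9.45
eef_pos: [669.9, 42.8, 52.3]
tool_rot: [-1.57, 0.002, 0.137]
force: [-0.9, -0.5, -1.6]
width: 11.9
```

```bash
python3 -c "
from h import *
rel()"
```

```text
t9.45 along -44.2  right 0.1  z 52.3 rpy [-1.5698  0.0022  0.1373] F along/right/z -0.4 -1.0 -1.6 torque [ 0.01  0.03 -0.03] w11.9
```

Call:
apply_moves --commands '[[[0.01, 0, 0.12, 0, 0, 0], [0, 0, 0.12, 0, 0, 0], [0, 0, 0.1, 0, 0, 0], [0, 0, 0, 0, 0, 0], [0, 0, 0, 0, 0, 0]]]'

```text
clock: 9.87
eef_pos: [668.0, 60.4, 52.4]
tool_rot: [-1.569, 0.002, 0.14]
force: [-1.1, 0.3, -2.6]
width: 11.4
```

```bash
python3 -c "
from h import *
rel()"
```

```text
t9.87 along -26.5  right 0.7  z 52.4 rpy [-1.5688  0.002   0.1401] F along/right/z 0.5 -1.0 -2.6 torque [0.02 0.02 0.06] w11.4
```

Call:
apply_moves --commands '[[[0, 0, 0, 0, 0, 0], [0, 0, 0, 0, 0, 0], [0, 0, 0, 0, 0, 0], [0, 0, 0, 0, 0, 0], [0, 0, 0, 0, 0, 0], [0, 0, 0, 0, 0, 0], [0, 0, 0, 0, 0, 0], [0, 0, 0, 0, 0, 0]]]' --claw 60

```text
clock: 10.53
eef_pos: [669.8, 58.2, 53.9]
tool_rot: [-1.57, -0.001, 0.137]
force: [0.3, -0.8, -0.5]
width: 60.3
```

Call:
apply_moves --commands '[[[0, -0.3, 0, 0, 0, 0], [0, -0.5, 0, 0, 0, 0], [0, -0.5, 0, 0, 0, 0], [0, -0.2, 0, 0, 0, 0], [0, 0, 0, 0, 0, 0]]]'

```text
clock: 10.95
eef_pos: [669.0, 58.2, 117.6]
tool_rot: [-1.57, 0.001, 0.138]
force: [0.2, 0.0, 0.6]
width: 59.8
```

```bash
python3 -c "
from h import *
rel()
u=np.array([-.1366,.9906])
t=np.array([663.7,86.5])-104*u
plan([t[0]+.4,t[1],110],.137,5)
from cell import eyes
g=eyes.get_image('wrist');pickle.dump(g,open('w7.pkl','wb'))
cv2.imwrite('pics/w7.png',np.clip(g['image'][:,:,::-1]*1.5,0,255).astype('uint8'))"
```

```text
t10.95 along -28.8  right 1.4  z 117.6 rpy [-1.5701e+00  8.0000e-04  1.3750e-01] F along/right/z -0.0 0.2 0.6 torque [0.04 0.03 0.01] w59.8
t10.95 pos [669.   58.2 117.6] rpy [-1.5701e+00  8.0000e-04  1.3750e-01] F [0.2 0.  0.6] w59.8
[[-0.01, 0.04,-0.38,-0.  , 0.  ,-0.  ],
 [-0.01, 0.04,-0.38,-0.  , 0.  ,-0.  ],
 [-0.01, 0.04,-0.38,-0.  , 0.  ,-0.  ],
 [-0.01, 0.04,-0.38,-0.  , 0.  ,-0.  ],
 [-0.  , 0.04,-0.38,-0.  , 0.  ,-0.  ]]
```

View pics/w7.png

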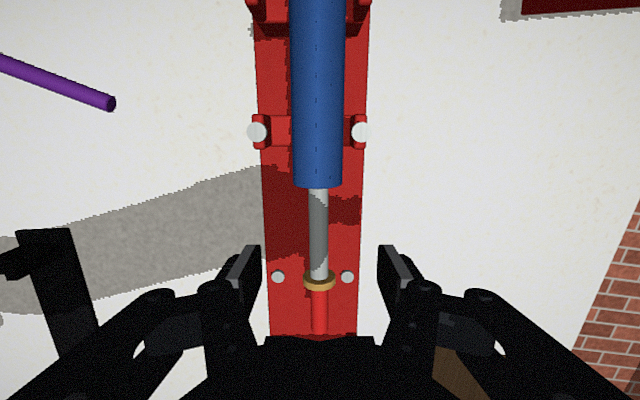

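The axle rests in the tube, let go: lip at (317,187), collar at (319,282), stub end at (319,335).

```bash
python3 -c "
from h import *
g=pickle.load(open('w7.pkl','rb'));r=R.from_euler('z',-.137)
for n,p,z in(('lip',(317,188),82),('collar top',(319,283),74),('collar c',(319,280),65),('tail',(319,334),67)):
  q=onz(g,p,z);print(n,r.apply([q[0]-663.7,q[1]-86.5,0]))"
```

```text
lip [0.41527244 2.13667259 0.        ]
collar top [  1.76118579 -69.44076777   0.        ]
collar c [  1.75813177 -72.2595616    0.        ]
tail [   1.82495984 -118.81965541    0.        ]
```

Call:
apply_moves --commands '[[[-0.01, 0.02, -0.38, 0, 0, 0], [-0.01, 0.02, -0.38, 0, 0, 0], [0, 0.02, -0.38, 0, 0, 0], [0, 0.02, -0.38, 0, 0, 0], [0, 0, -0.1, 0, 0, 0], [0, 0, 0, 0, 0, 0]]]'

```text
clock: 11.5
eef_pos: [675.4, -16.9, 109.0]
tool_rot: [-1.572, 0.008, 0.135]
force: [0.9, 0.4, 0.4]
width: 59.9
```

```bash
python3 -c "
from h import *
rel()
u=np.array([-.1366,.9906]);v=np.array([.9906,.1366])
t=np.array([663.7,86.5])-98*u+.7*v
plan([t[0],t[1],44],.137,5)"
```

```text
t11.50 along -104.0  right -2.6  z 109.0 rpy [-1.5723  0.0078  0.1348] F along/right/z 0.3 1.0 0.4 torque [ 0.02  0.02 -0.03] w59.9
t11.50 pos [675.4 -16.9 109. ] rpy [-1.5723  0.0078  0.1348] F [0.9 0.4 0.4] w59.9
[[ 0.02, 0.32, 0.03, 0.  ,-0.  ,-0.02],
 [ 0.02, 0.32, 0.03, 0.  ,-0.  ,-0.02],
 [ 0.02, 0.33, 0.03, 0.  ,-0.  ,-0.02],
 [ 0.02, 0.33, 0.03, 0.  ,-0.  ,-0.02],
 [ 0.02, 0.33, 0.03, 0.  ,-0.  ,-0.02]]
```

Call:
apply_moves --commands '[[[0.02, 0.32, 0.03, 0, 0, -0.02], [0.02, 0.32, 0.03, 0, 0, -0.02], [0.02, 0.32, 0.03, 0, 0, -0.02], [0.02, 0.32, 0.03, 0, 0, -0.02], [0.02, 0.2, 0.03, 0, 0, -0.02], [0, 0, 0, 0, 0, 0], [0, 0, 0, 0, 0, 0]]]'

```text
clock: 12.08
eef_pos: [675.8, -6.9, 40.2]
tool_rot: [-1.568, 0.003, 0.137]
force: [0.5, -0.4, -0.0]
width: 59.8
```

```bash
python3 -c "
from h import *
rel()
u=np.array([-.1366,.9906]);v=np.array([.9906,.1366])
t=np.array([663.7,86.5])-98*u+.7*v
plan([t[0],t[1],44],.137,2)"
```

```text
t12.08 along -94.2  right -0.8  z 40.2 rpy [-1.5682  0.0034  0.1371] F along/right/z -0.4 0.5 -0.0 torque [-0.03 -0.01  0.02] w59.8
t12.08 pos [675.8  -6.9  40.2] rpy [-1.5682  0.0034  0.1371] F [ 0.5 -0.4 -0. ] w59.8
[[ 0.02,-0.05,-0.05,-0.01, 0.  ,-0.02],
 [ 0.02,-0.05,-0.05,-0.01, 0.  ,-0.02]]
```

Call:
apply_moves --commands '[[[0.02, -0.03, -0.05, 0, 0, -0.02], [0.02, -0.03, -0.05, 0, 0, -0.02], [0, 0, 0, 0, 0, 0]]]'

```text
clock: 12.33
eef_pos: [678.2, -9.3, 43.1]
tool_rot: [-1.567, -0.001, 0.139]
force: [0.8, -0.6, 0.1]
width: 60.2
```

Call:
apply_moves --commands '[[[0, 0, 0, 0, 0, 0], [0, 0, 0, 0, 0, 0], [0, 0, 0, 0, 0, 0], [0, 0, 0, 0, 0, 0], [0, 0, 0, 0, 0, 0], [0, 0, 0, 0, 0, 0], [0, 0, 0, 0, 0, 0]]]' --claw 0

```text
clock: 12.92
eef_pos: [679.4, -10.1, 45.7]
tool_rot: [-1.568, -0.004, 0.139]
force: [-0.3, 0.3, 0.5]
width: 11.9
```

```bash
python3 -c "
from h import *
rel()
from cell import eyes
g=eyes.get_image('wrist');pickle.dump(g,open('w8.pkl','wb'))
cv2.imwrite('pics/w8.png',np.clip(cv2.resize(g['image'][:300,200:440,::-1],None,fx=2,fy=2,interpolation=2)*1.5,0,255).astype('uint8'))"
```

```text
t12.92 along -97.8  right 2.3  z 45.7 rpy [-1.5684 -0.0039  0.1386] F along/right/z 0.4 -0.3 0.5 torque [ 0.01  0.08 -0.03] w11.9
```

View pics/w8.png

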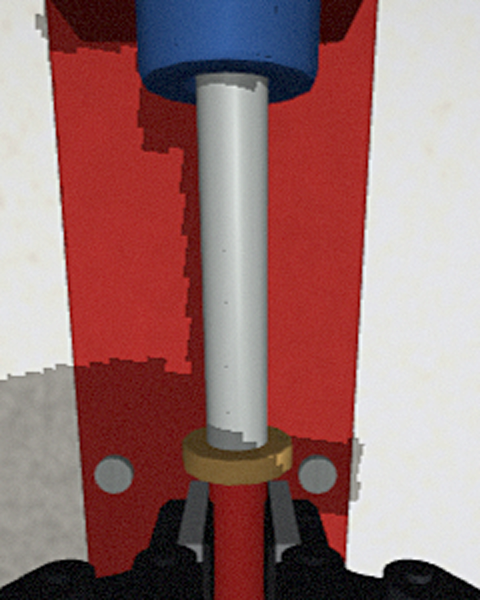

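The grip is on the red stub just behind the collar (collar at crop (238,455), pads below it). I'll straighten it: a bit left, up to bore height, watching the force.

Call:
apply_moves --commands '[[[-0.03, -0.05, 0, 0, 0, 0], [-0.02, -0.05, 0, 0, 0, 0.02], [0, 0, 0, 0, 0, 0]]]'

```text
clock: 13.22
eef_pos: [677.1, -10.7, 49.2]
tool_rot: [-1.569, -0.002, 0.138]
force: [0.2, 0.7, -3.1]
width: 11.8
```

```bash
python3 -c "
from h import *
rel()"
```

```text
t13.22 along -98.1  right -0.0  z 49.2 rpy [-1.5686e+00 -1.5000e-03  1.3800e-01] F along/right/z 0.7 0.3 -3.1 torque [-0.05 -0.13 -0.1 ] w11.8
```

Call:
apply_moves --commands '[[[0.01, 0, 0.1, 0, 0, 0], [0, 0, 0.12, 0, 0, 0], [0, 0, 0.12, 0, 0, 0], [0, 0, 0.12, 0, 0, 0], [0, 0, 0.1, 0, 0, 0]]]'

```text
clock: 13.63
eef_pos: [673.9, 12.0, 48.7]
tool_rot: [-1.569, -0.001, 0.136]
force: [0.4, 0.3, -1.9]
width: 11.6
```

```bash
python3 -c "
from h import *
rel()"
```

```text
t13.63 along -75.1  right -0.1  z 48.7 rpy [-1.5695e+00 -6.0000e-04  1.3620e-01] F along/right/z 0.2 0.4 -1.9 torque [-0.19 -0.11 -0.05] w11.6
```

Call:
apply_moves --commands '[[[0.01, -0.01, 0.12, 0, 0, 0], [0, 0, 0.12, 0, 0, 0], [0, 0, 0.12, 0, 0, 0], [0, 0, 0.12, 0, 0, 0], [0, 0, 0.08, 0, 0, 0]]]'

```text
clock: 14.05
eef_pos: [670.7, 38.4, 49.2]
tool_rot: [-1.569, -0.001, 0.138]
force: [0.3, -0.1, -3.2]
width: 12.1
```

```bash
python3 -c "
from h import *
rel()"
```

```text
t14.05 along -48.6  right 0.4  z 49.2 rpy [-1.5688e+00 -7.0000e-04  1.3820e-01] F along/right/z -0.2 0.3 -3.2 torque [-0.3  -0.04 -0.07] w12.1
```

Call:
apply_moves --commands '[[[0, 0, 0.08, 0, 0, 0], [0, 0, 0.08, 0, 0, 0], [0, 0, 0.08, 0, 0, 0], [0, 0, 0.08, 0, 0, 0]]]'

```text
clock: 14.38
eef_pos: [669.6, 46.8, 49.4]
tool_rot: [-1.577, -0.0, 0.137]
force: [0.4, -7.0, -1.1]
width: 11.7
```

```bash
python3 -c "
from h import *
rel()"
```

```text
t14.38 along -40.1  right 0.4  z 49.4 rpy [-1.5766e+00 -4.0000e-04  1.3670e-01] F along/right/z -7.0 -0.6 -1.1 torque [-1.55 -0.33  0.01] w11.7
```

Call:
apply_moves --commands '[[[0, 0, 0.1, 0.02, 0, 0], [0, 0, 0.1, 0.02, 0, 0], [0, 0, 0.1, 0.02, 0, 0]]]'

```text
clock: 14.63
eef_pos: [669.0, 46.6, 49.3]
tool_rot: [-1.587, 0.002, 0.131]
force: [1.8, -6.2, -0.8]
width: 11.8
```

```bash
python3 -c "
from h import *
rel()"
```

```text
t14.63 along -40.2  right -0.2  z 49.3 rpy [-1.5869  0.0016  0.1309] F along/right/z -6.4 0.9 -0.8 torque [-1.27 -0.13  0.1 ] w11.8
```

Call:
apply_moves --commands '[[[0.01, 0, 0.15, 0.15, -0.07, 0], [0, 0, 0.2, 0.1, 0, 0], [0, 0, 0.2, 0.1, 0, 0]]]'

```text
clock: 14.88
eef_pos: [668.0, 52.3, 49.4]
tool_rot: [-1.576, 0.004, 0.129]
force: [1.2, -9.0, 0.4]
width: 11.8
```

```bash
python3 -c "
from h import *
rel()"
```

```text
t14.88 along -34.5  right -0.4  z 49.4 rpy [-1.5763  0.0039  0.1289] F along/right/z -9.1 -0.0 0.4 torque [-2.05 -0.24  0.08] w11.8
```

Call:
apply_moves --commands '[[[0.01, 0, 0.2, 0.1, -0.1, -0.03], [0.01, 0, 0.2, 0.1, 0, 0]]]'

```text
clock: 15.05
eef_pos: [667.9, 56.3, 49.5]
tool_rot: [-1.573, 0.003, 0.131]
force: [1.2, -8.9, -0.9]
width: 11.9
```

```bash
python3 -c "
from h import *
rel()"
```

```text
t15.05 along -30.5  right 0.1  z 49.5 rpy [-1.5732  0.0027  0.1314] F along/right/z -9.0 0.0 -0.9 torque [-2.02 -0.13  0.12] w11.9
```

Call:
apply_moves --commands '[[[0, 0, 0.2, 0.1, -0.05, -0.03], [0, 0, 0.2, 0.08, 0, 0]]]'

```text
clock: 15.22
eef_pos: [667.1, 60.0, 49.6]
tool_rot: [-1.572, 0.001, 0.129]
force: [0.3, -9.1, 0.6]
width: 11.8
```

```bash
python3 -c "
from h import *
rel()"
```

```text
t15.22 along -26.8  right -0.2  z 49.6 rpy [-1.5721e+00  1.4000e-03  1.2930e-01] F along/right/z -9.0 -1.0 0.6 torque [-2.07 -0.13  0.13] w11.8
```

Call:
apply_moves --commands '[[[0.01, 0, 0.2, 0.08, -0.05, 0], [0, 0, 0.2, 0.05, -0.03, 0]]]'

```text
clock: 15.38
eef_pos: [666.9, 61.1, 49.7]
tool_rot: [-1.579, 0.003, 0.129]
force: [2.0, -13.3, -0.6]
width: 11.9
```

```bash
python3 -c "
from h import *
rel()"
```

```text
t15.38 along -25.6  right -0.3  z 49.7 rpy [-1.5791  0.0035  0.1293] F along/right/z -13.4 0.2 -0.6 torque [-2.89 -0.69  0.09] w11.9
```

Call:
apply_moves --commands '[[[0.01, 0, 0.22, 0.1, -0.05, 0], [0.01, 0, 0.22, 0.08, -0.05, 0]]]'

```text
clock: 15.55
eef_pos: [666.9, 61.0, 49.6]
tool_rot: [-1.585, 0.007, 0.13]
force: [1.9, -13.3, 0.4]
width: 11.8
```

```bash
python3 -c "
from h import *
rel()
from cell import eyes
g=eyes.get_image('wrist');pickle.dump(g,open('w9.pkl','wb'))
cv2.imwrite('pics/w9.png',np.clip(cv2.resize(g['image'][100:300,220:420,::-1],None,fx=3,fy=3,interpolation=2)*1.6,0,255).astype('uint8'))"
```

```text
t15.55 along -25.7  right -0.3  z 49.6 rpy [-1.5853  0.0065  0.1297] F along/right/z -13.4 0.0 0.4 torque [-2.65 -0.3   0.05] w11.8
```

Viewer limit reached, so I'll check by pixel values along the rod's centre line.

```bash
python3 -c "
from h import *
g=pickle.load(open('w9.pkl','rb'));im=g['image']
for r in range(150,262,2): print(r,im[r,312:328].mean(0).round().astype(int), im[r,300:304].mean(0).round().astype(int))"
```

```text
150 [ 38  63 105] [33 56 96]
152 [ 37  64 105] [33 57 96]
154 [ 37  63 105] [34 57 96]
156 [ 37  63 105] [32 56 96]
158 [ 37  63 105] [34 58 96]
160 [ 38  64 106] [31 57 97]
162 [ 38  64 106] [36 59 99]
164 [ 37  64 106] [35 59 98]
166 [ 37  64 107] [35 59 98]
168 [ 37  64 106] [34 58 99]
170 [ 37  63 105] [34 59 98]
172 [ 37  64 107] [33 58 98]
174 [ 36  61 101] [32 57 97]
176 [ 36  61 103] [35 58 98]
178 [ 38  64 107] [34 58 98]
180 [ 36  63 105] [34 58 98]
182 [ 36  63 106] [36 58 97]
184 [ 37  63 105] [32 57 96]
186 [ 37  63 105] [35 59 97]
188 [ 37  63 105] [34 59 98]
190 [ 38  64 105] [33 58 96]
192 [ 37  63 104] [33 57 96]
194 [ 36  62 104] [33 56 96]
196 [ 37  63 105] [33 57 97]
198 [ 37  63 105] [34 58 97]
200 [ 37  63 105] [32 58 97]
202 [ 36  62 104] [34 58 98]
204 [ 35  61 102] [33 57 96]
206 [ 37  62 103] [33 58 97]
208 [ 37  62 103] [33 58 97]
210 [ 36  60 101] [34 59 99]
212 [ 38  64 105] [33 56 97]
214 [ 37  64 105] [18 34 59]
216 [27 47 80] [22 36 62]
218 [29 50 85] [22 37 63]
220 [28 49 84] [21 37 62]
222 [19 35 61] [18 36 62]
224 [19 36 62] [20 34 62]
226 [20 35 62] [17 34 60]
228 [20 36 62] [20 36 60]
230 [19 36 63] [18 32 61]
232 [41 42 57] [86 66 36]
234 [90 70 38] [85 67 38]
236 [88 69 39] [82 65 36]
238 [87 68 39] [84 66 38]
240 [85 69 39] [69 52 37]
242 [87 44 27] [42 45 47]
244 [93 21 19] [45 47 48]
246 [93 22 20] [44 46 48]
248 [93 22 20] [42 44 45]
250 [93 21 20] [44 46 46]
252 [93 21 19] [43 44 44]
254 [93 21 20] [42 43 43]
256 [93 20 19] [38 39 39]
258 [93 21 20] [37 37 36]
260 [92 21 20] [32 32 34]
```

Brass abuts blue directly, with no steel showing, and travel stopped with the force up at 13 N, about 15 mm after the clip began. It's home. I'll relax, let go and back out upward.

Call:
apply_moves --commands '[[[0, 0, 0.02, 0, 0, 0], [0, 0, 0, 0, 0, 0], [0, 0, 0, 0, 0, 0]]]'

```text
clock: 15.85
eef_pos: [667.2, 59.0, 50.1]
tool_rot: [-1.588, 0.006, 0.126]
force: [-0.2, -0.3, -2.1]
width: 11.8
```

Call:
apply_moves --commands '[[[0, 0, 0, 0, 0, 0], [0, 0, 0, 0, 0, 0], [0, 0, 0, 0, 0, 0], [0, 0, 0, 0, 0, 0], [0, 0, 0, 0, 0, 0], [0, 0, 0, 0, 0, 0], [0, 0, 0, 0, 0, 0]]]' --claw 60

```text
clock: 16.43
eef_pos: [667.4, 64.6, 51.1]
tool_rot: [-1.583, 0.004, 0.13]
force: [0.2, 0.4, -0.8]
width: 59.6
```

Call:
apply_moves --commands '[[[0, -0.3, 0, 0, 0, 0], [0, -0.5, 0, 0, 0, 0], [0, -0.6, 0, 0, 0, 0], [0, -0.6, 0, 0, 0, 0], [0, -0.3, 0, 0, 0, 0], [0, 0, 0, 0, 0, 0], [0, 0, 0, 0, 0, 0]]]'

```text
clock: 17.02
eef_pos: [667.3, 66.2, 150.5]
tool_rot: [-1.582, 0.005, 0.131]
force: [0.1, -0.7, -1.0]
width: 60.0
```

```bash
python3 -c "
from h import *
from cell import eyes
rel()
g=eyes.get_image('wrist');pickle.dump(g,open('w10.pkl','wb'));im=g['image']
# colour runs along tube's centre line
u=np.array([-.1366,.9906,0]);v=np.array([.9906,.1366,0])
for a in np.arange(6,-62,-1.5):
  X=np.array([663.7,86.5,72])+a*u+.6*v;q=proj(g,X).round().astype(int);print(a,q,im[q[1],q[0]-2:q[0]+3].mean(0).round().astype(int))"
```

```text
t17.02 along -20.6  right 0.8  z 150.5 rpy [-1.5822  0.0045  0.1307] F along/right/z -0.7 0.0 -1.0 torque [ 0.03 -0.03 -0.03] w60.0
6.0 [319 180] [ 37  62 103]
4.5 [319 182] [ 34  59 100]
3.0 [319 184] [ 34  61 102]
1.5 [319 186] [ 33  60 102]
0.0 [319 188] [30 52 92]
-1.5 [319 190] [90 70 35]
-3.0 [319 192] [116  92  53]
-4.5 [319 194] [95 75 43]
-6.0 [319 195] [94 74 42]
-7.5 [319 197] [79 55 30]
-9.0 [319 199] [87 17 17]
-10.5 [319 201] [87 20 18]
-12.0 [319 203] [87 19 20]
-13.5 [319 205] [87 18 16]
-15.0 [319 206] [87 20 19]
-16.5 [319 208] [86 17 16]
-18.0 [319 210] [87 19 19]
-19.5 [319 212] [86 17 16]
-21.0 [319 214] [88 23 22]
-22.5 [319 215] [85 16 13]
-24.0 [319 217] [87 20 21]
-25.5 [319 219] [88 21 21]
-27.0 [319 221] [87 20 20]
-28.5 [319 223] [86 17 15]
-30.0 [319 224] [87 18 15]
-31.5 [319 226] [87 20 18]
-33.0 [319 228] [86 20 18]
-34.5 [319 230] [86 19 17]
-36.0 [319 231] [86 19 18]
-37.5 [319 233] [87 20 17]
-39.0 [319 235] [87 19 18]
-40.5 [319 236] [86 21 19]
-42.0 [319 238] [84 19 17]
-43.5 [319 240] [88 18 17]
-45.0 [319 242] [116  29  29]
-46.5 [319 243] [113  28  26]
-48.0 [319 245] [140  35  32]
-49.5 [319 247] [123  32  30]
-51.0 [319 248] [112  31  28]
-52.5 [319 250] [114  30  27]
-54.0 [319 252] [115  34  29]
-55.5 [319 253] [114  31  30]
-57.0 [319 255] [114  31  30]
-58.5 [319 256] [112  28  24]
-60.0 [319 258] [114  32  31]
-61.5 [319 260] [115  32  29]
```

The release shifted the tool about 2 mm, so I'll check the gap from behind the mouth, numerically.

Call:
apply_moves --commands '[[[0, 0, -0.4, 0.05, 0, 0], [0, 0, -0.5, 0.05, 0, 0], [0, 0, -0.5, 0.04, 0, 0], [0, 0, -0.5, 0, 0, 0], [0, 0, -0.3, 0, 0, 0], [0, 0, 0, 0, 0, 0], [0, 0, 0, 0, 0, 0]]]'

```text
clock: 17.65
eef_pos: [675.0, -21.8, 143.5]
tool_rot: [-1.566, 0.015, 0.136]
force: [0.3, -0.5, 0.2]
width: 60.2
```

```bash
python3 -c "
from h import *
from cell import eyes
rel()
g=eyes.get_image('wrist');pickle.dump(g,open('w11.pkl','wb'));im=g['image']
Rc=R.from_rotvec(np.ravel(g['rvec'])).as_matrix();C=-Rc.T@np.ravel(g['tvec'])
u=np.array([-.1366,.9906,0]);print('cam along',(C-[663.7,86.5,0])@u,C[2])
v=np.array([.9906,.1366,0])
c=proj(g,np.array([663.7,86.5,72])+.6*v).round().astype(int);print(c)
for r in range(c[1]-12,c[1]+28): print(r,im[r,c[0]-3:c[0]+4].mean(0).round().astype(int),im[r,c[0]-12:c[0]-8].mean(0).round().astype(int))
f=lambda X:proj(g,np.array([663.7,86.5,0])+X[0]*u+[0,0,X[1]])[1].round(1)
print('pred rows: lip top',f((0,82)),'face bottom vis / collar front top',f((0,76.4)),f((0,78)),'collar rear top',f((-6,76.4)),f((-6,78)))"
```

```text
t17.65 along -108.8  right -3.6  z 143.5 rpy [-1.5661  0.0155  0.1355] F along/right/z -0.6 0.2 0.2 torque [ 0.04 -0.02  0.03] w60.2
cam along -39.708297997218644 285.6609090258373
[326  64]
52 [ 38  64 106] [30 52 89]
53 [ 37  64 106] [28 52 90]
54 [ 37  65 107] [29 52 89]
55 [ 38  64 108] [29 52 90]
56 [ 36  65 108] [28 52 90]
57 [ 34  60 103] [31 54 92]
58 [30 53 91] [26 50 87]
59 [11 21 40] [21 38 66]
60 [ 0  6 22] [10 18 32]
61 [38 40 43] [ 9 16 30]
62 [82 84 82] [16 23 33]
63 [82 86 88] [36 43 51]
64 [113 110 105] [46 48 55]
65 [130 101  52] [86 71 48]
66 [131 104  60] [121  96  53]
67 [133 106  62] [117  93  53]
68 [137 110  65] [117  94  55]
69 [139 113  66] [116  92  53]
70 [140 113  68] [116  92  51]
71 [140 112  67] [116  92  54]
72 [140 112  66] [120  96  55]
73 [128 103  58] [121  97  57]
74 [45 38 19] [96 76 43]
75 [52 27 16] [35 27 16]
76 [114  28  29] [48 28 12]
77 [149  45  42] [64 26 18]
78 [143  44  41] [64 24 14]
79 [143  45  43] [71 16 14]
80 [142  44  42] [76 17 16]
81 [143  45  43] [76 19 18]
82 [143  45  42] [76 17 17]
83 [142  44  41] [76 18 14]
84 [143  44  42] [76 17 15]
85 [143  46  42] [77 21 20]
86 [142  44  41] [74 14 12]
87 [143  45  42] [74 13 12]
88 [143  44  42] [75 14 14]
89 [142  43  41] [76 21 18]
90 [142  44  41] [76 19 16]
91 [143  45  43] [74 16 15]
pred rows: lip top 60.6 face bottom vis / collar front top 62.4 61.9 collar rear top 72.3 71.9
```

Steel shows between lip (row 58) and collar (row 64.5): about 2.5–3 mm gap, so relaxing the arm drew it back. I'll regrip the stub, push home again and open the jaws while still pushing lightly.

```bash
python3 -c "
from h import *
u=np.array([-.1366,.9906]);v=np.array([.9906,.1366])
t=np.array([663.7,86.5])-33*u+.5*v
plan([t[0],t[1],130],.137,4)"
```

```text
t17.70 pos [674.8 -21.8 143.4] rpy [-1.5666  0.0159  0.1359] F [-0.2 -0.3  0.3] w60.1
[[ 0.03, 0.09, 0.47,-0.01,-0.  ,-0.05],
 [ 0.03, 0.09, 0.47,-0.01,-0.  ,-0.05],
 [ 0.03, 0.08, 0.47,-0.01,-0.  ,-0.05],
 [ 0.03, 0.08, 0.47,-0.01,-0.  ,-0.05]]
```

Call:
apply_moves --commands '[[[0.03, 0.08, 0.46, -0.01, 0, -0.05], [0.03, 0.08, 0.46, -0.01, 0, -0.05], [0.03, 0.08, 0.46, -0.01, 0, -0.05], [0.03, 0.08, 0.4, -0.01, 0, -0.05], [0, 0, 0, 0, 0, 0], [0, 0, 0, 0, 0, 0]]]'

```text
clock: 18.2
eef_pos: [667.6, 60.5, 129.2]
tool_rot: [-1.565, -0.001, 0.143]
force: [0.6, -0.8, 0.2]
width: 59.8
```

```bash
python3 -c "
from h import *
rel()
u=np.array([-.1366,.9906]);v=np.array([.9906,.1366])
t=np.array([663.7,86.5])-33*u+.5*v
plan([t[0],t[1],48],.137,5)"
```

```text
t18.20 along -26.2  right 0.3  z 129.2 rpy [-1.5654e+00 -6.0000e-04  1.4320e-01] F along/right/z -0.8 0.5 0.2 torque [-0.03 -0.05  0.02] w59.8
t18.20 pos [667.6  60.5 129.2] rpy [-1.5654e+00 -6.0000e-04  1.4320e-01] F [ 0.6 -0.8  0.2] w59.8
[[ 0.  , 0.41,-0.04,-0.01, 0.01, 0.  ],
 [ 0.  , 0.41,-0.04,-0.01, 0.01, 0.  ],
 [ 0.  , 0.41,-0.04,-0.01, 0.01, 0.  ],
 [ 0.  , 0.41,-0.03,-0.01, 0.01, 0.  ],
 [ 0.  , 0.41,-0.03,-0.01, 0.01, 0.  ]]
```

Call:
apply_moves --commands '[[[0, 0.35, -0.06, -0.01, 0.02, 0], [0, 0.41, -0.06, -0.01, 0.02, 0], [0, 0.41, -0.04, -0.01, 0.01, 0], [0, 0.4, -0.04, -0.01, 0.01, 0], [0, 0.2, 0, 0, 0, 0], [0, 0, 0, 0, 0, 0], [0, 0, 0, 0, 0, 0]]]'

```text
clock: 18.78
eef_pos: [669.5, 46.8, 52.6]
tool_rot: [-1.573, -0.001, 0.134]
force: [-0.9, 0.3, 0.5]
width: 60.3
```

```bash
python3 -c "
from h import *
rel()
u=np.array([-.1366,.9906]);v=np.array([.9906,.1366])
t=np.array([663.7,86.5])-33*u+.5*v
plan([t[0],t[1],49],.137,2)"
```

```text
t18.78 along -40.1  right 0.3  z 52.6 rpy [-1.5727e+00 -6.0000e-04  1.3430e-01] F along/right/z 0.4 -0.8 0.5 torque [-0.06 -0.05  0.03] w60.3
t18.78 pos [669.5  46.8  52.6] rpy [-1.5727e+00 -6.0000e-04  1.3430e-01] F [-0.9  0.3  0.5] w60.3
[[ 0.  , 0.04, 0.09, 0.01,-0.02, 0.  ],
 [ 0.  , 0.04, 0.09, 0.01,-0.02, 0.  ]]
```

Call:
apply_moves --commands '[[[0, 0.04, 0.07, 0.01, -0.02, 0], [0, 0.03, 0.06, 0, -0.01, 0], [0, 0, 0, 0, 0, 0]]]'

```text
clock: 19.03
eef_pos: [669.8, 51.2, 50.8]
tool_rot: [-1.572, -0.003, 0.135]
force: [0.4, -0.4, -0.0]
width: 59.9
```

Call:
apply_moves --commands '[[[0, 0, 0, 0, 0, 0], [0, 0, 0, 0, 0, 0], [0, 0, 0, 0, 0, 0], [0, 0, 0, 0, 0, 0], [0, 0, 0, 0, 0, 0], [0, 0, 0, 0, 0, 0], [0, 0, 0, 0, 0, 0]]]' --claw 0

```text
clock: 19.62
eef_pos: [669.8, 52.0, 53.4]
tool_rot: [-1.573, -0.004, 0.137]
force: [-0.6, -0.1, -0.6]
width: 11.9
```

```bash
python3 -c "
from h import *
rel()"
```

```text
t19.62 along -35.0  right 1.3  z 53.4 rpy [-1.5726 -0.0037  0.1369] F along/right/z 0.0 -0.6 -0.6 torque [-0.01  0.14  0.02] w11.9
```

Call:
apply_moves --commands '[[[-0.01, 0, 0.15, 0.05, 0, 0], [0, 0, 0.2, 0.1, 0, 0], [0, 0, 0.2, 0.1, 0, 0]]]'

```text
clock: 19.87
eef_pos: [669.3, 53.9, 53.3]
tool_rot: [-1.577, -0.003, 0.13]
force: [0.9, -11.4, 2.9]
width: 11.7
```

```bash
python3 -c "
from h import *
rel()"
```

```text
t19.87 along -33.1  right 1.1  z 53.3 rpy [-1.5765 -0.0028  0.1296] F along/right/z -11.4 -0.6 2.9 torque [-2.5  -0.19  0.24] w11.7
```

Call:
apply_moves --commands '[[[-0.01, 0, 0.22, 0.12, -0.05, 0], [0, 0, 0.24, 0.12, -0.05, 0], [0, 0, 0.26, 0.12, 0, 0]]]'

```text
clock: 20.12
eef_pos: [669.3, 53.9, 53.4]
tool_rot: [-1.58, -0.002, 0.126]
force: [1.3, -16.6, 2.2]
width: 11.7
```

```bash
python3 -c "
from h import *
from cell import eyes
rel()
g=eyes.get_image('wrist');im=g['image']
c=proj(g,np.array([664.1,86.5,72])).round().astype(int);print(c)
for r in range(c[1]-14,c[1]+16): print(r,im[r,c[0]-3:c[0]+4].mean(0).round().astype(int))"
```

```text
t20.12 along -33.1  right 1.1  z 53.4 rpy [-1.5803 -0.0018  0.1257] F along/right/z -16.6 -1.0 2.2 torque [-3.43 -0.33  0.31] w11.7
[316 210]
196 [ 38  65 108]
197 [ 38  65 107]
198 [ 38  66 107]
199 [ 37  64 107]
200 [ 38  65 107]
201 [ 38  65 107]
202 [ 37  64 107]
203 [ 38  65 107]
204 [ 37  64 106]
205 [ 38  65 106]
206 [ 37  65 107]
207 [ 37  64 107]
208 [ 37  64 107]
209 [ 37  64 107]
210 [ 34  63 106]
211 [ 26  57 104]
212 [71 68 94]
213 [138 108  55]
214 [129 103  59]
215 [95 75 42]
216 [85 67 36]
217 [88 70 39]
218 [89 70 40]
219 [87 69 39]
220 [86 69 38]
221 [86 70 41]
222 [85 58 33]
223 [97 17 19]
224 [95 20 19]
225 [95 21 21]
```

Call:
apply_moves --commands '[[[0, 0, 0.24, 0.1, 0, 0], [0, 0, 0.1, 0, 0, 0], [0, 0, 0, 0, 0, 0], [0, 0, 0, 0, 0, 0], [0, 0, 0, 0, 0, 0], [0, 0, 0, 0, 0, 0], [0, 0, 0, 0, 0, 0]]]' --claw 60

```text
clock: 20.75
eef_pos: [669.2, 66.8, 53.3]
tool_rot: [-1.573, -0.005, 0.124]
force: [0.9, -0.1, -1.0]
width: 60.2
```

```bash
python3 -c "
from h import *
rel()"
```

```text
t20.75 along -20.3  right 2.8  z 53.3 rpy [-1.5727 -0.0046  0.1235] F along/right/z -0.2 0.9 -1.0 torque [ 0.01  0.02 -0.02] w60.2
```

Free; now rise and go back to check from behind again.

Call:
apply_moves --commands '[[[0, -0.3, 0, 0, 0, 0], [0, -0.5, 0, 0, 0, 0], [0, -0.6, 0, 0, 0, 0], [0, -0.6, 0, 0, 0, 0], [0, -0.3, 0, 0, 0, 0], [0, 0, 0, 0, 0, 0]]]'

```text
clock: 21.25
eef_pos: [667.6, 68.7, 151.2]
tool_rot: [-1.571, -0.002, 0.126]
force: [0.6, -0.2, 0.8]
width: 59.8
```

Call:
apply_moves --commands '[[[0, 0, -0.4, 0.03, -0.05, 0], [0, 0, -0.5, 0, -0.05, 0], [0, 0, -0.5, 0, -0.05, 0], [0, 0, -0.5, 0, 0, 0], [0, 0, -0.3, 0, 0, 0], [0, 0, 0, 0, 0, 0], [0, 0, 0, 0, 0, 0]]]'

```text
clock: 21.83
eef_pos: [679.6, -18.1, 152.8]
tool_rot: [-1.566, -0.005, 0.145]
force: [-0.2, 0.5, 0.2]
width: 60.0
```

```bash
python3 -c "
from h import *
from cell import eyes
rel()
g=eyes.get_image('wrist');im=g['image']
u=np.array([-.1366,.9906,0]);v=np.array([.9906,.1366,0])
c=proj(g,np.array([663.7,86.5,72])+.6*v).round().astype(int);print(c)
for r in range(c[1]-12,c[1]+18): print(r,im[r,c[0]-3:c[0]+4].mean(0).round().astype(int))
f=lambda X:proj(g,np.array([663.7,86.5,0])+X[0]*u+[0,0,X[1]])[1].round(1)
print('pred rows: lip top',f((0,82)),'collar front top',f((0,78)),'rear top',f((-6,78)))"
```

```text
t21.83 along -105.7  right 1.5  z 152.8 rpy [-1.5656 -0.0049  0.1446] F along/right/z 0.6 -0.1 0.2 torque [ 0.01 -0.   -0.03] w60.0
[318  71]
59 [ 37  64 105]
60 [ 37  64 105]
61 [ 36  64 106]
62 [ 36  63 106]
63 [ 37  64 107]
64 [ 38  64 107]
65 [ 36  62 104]
66 [30 53 91]
67 [ 8 23 47]
68 [ 1  6 23]
69 [66 51 31]
70 [131 104  59]
71 [121  96  55]
72 [127 102  60]
73 [141 114  68]
74 [143 115  68]
75 [144 117  69]
76 [147 120  71]
77 [142 116  68]
78 [78 64 34]
79 [40 24 11]
80 [101  24  23]
81 [146  43  41]
82 [141  44  40]
83 [140  43  40]
84 [139  42  38]
85 [140  43  40]
86 [140  43  41]
87 [140  43  40]
88 [139  41  39]
pred rows: lip top 68.6 collar front top 69.7 rear top 79.1
```

No steel shows now: the blue lip and dark face run straight into brass. The lip-to-collar distance agrees with home to about 0.6 mm.

```bash
python3 -c "
from cell import finish_job
print(finish_job())"
```

```text
the job is handed in; nothing more can be done
None
```

The axle is fully in the blue tube with its collar against the mouth. I let go of it and handed the job in at about 22 s; no verdict came back, so the result rests on my own checks.

- **First half:** I took the axle from the rack, brought it sideways under the tie bar and shifted it about 1 mm to match the tube. It entered the bore with no measurable contact force. I let go with its nose about 80 mm in.
- **Pushing home:** I gripped it again on the red stub and pushed through the clip drag of about 7–9 N. It stopped at 13 N with the collar apparently home.
- **First release failed its check:** when I let the arm go slack before opening the jaws, the axle came back about 2.5–3 mm and steel showed in the gap. I gripped the stub again, pushed until it stopped at 16.6 N, and opened the jaws while still pushing.

**Final checks:** seen from behind the mouth, no steel shows between tube and collar. The collar sits within about 0.6 mm of home, against a limit of 2 mm. The fingers were clear, the wrist force was about zero, and the highest wrist force I read was 16.6 N, against the 40 N limit on the axle. These last checks used pixel values only, because the picture viewer had reached its limit of 12. I did not look at the bystanders again at the end, but the arm never went near them.

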